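Turn the boiling-water tank down and fish its brass cap from the drip tray with tongs

TASK

The brass cap off the boiling-water tank's drain has dropped into the tank's scalding drip tray. First turn the tank's dial down until its pointer is on the long standby mark and let go of it, then pick up the kitchen tongs, close them on the domed hexagonal cap and lift it at least 10 cm above the tray; never touch the cap with your own fingers, and leave the other things where they are. Finish while still holding the tongs shut on the lifted cap, steady: do not put it down or let go.

Things in the scene. Friction and masses are not known exactly. Their poses are not given: they have to be found in the camera images.
- dial (a joint): black thermostat dial on top of the white tank, turning about a vertical axis: angle of its pointer in rad along the scale, growing clockwise seen from above. 0 is the coolest end of the scale, 4.71 the hottest; nine ticks 0.589 rad apart; the long thick standby mark is the third tick, at 1.178 rad. The dial has no clicks, light friction (about 0.04 N m) and stays where it is left
- dial_grip (a point): middle of the dial's grip bar, on the turning axis. The bar is 44 mm long, 13 mm wide, from 14 mm below this point to 10 mm above it, on a round skirt of 24 mm radius, 8 mm high; the flat tank top lies 24 mm under this point, 240 mm above the chipboard; two copper pipes rise 44 mm above it 115 mm behind the dial. x axis: along the bar to its pointer end (white line); z up
- standby_mark (a point): centre of the long standby mark (15 mm long, 3.6 mm wide, radial) on the scale disc round the dial, 36 mm from the dial's axis
- heater: the fixed tank and its grey drip tray. Origin: underside of the tray at its centre; x from the tank's front to its back, y to its left seen from the robot. Tray 300 mm (x) by 440 mm (y), rim 9 mm high and 4 mm thick, floor 4 mm above the chipboard. Tank 240 mm high, at x -50 to 140 mm and y 25 to 195 mm of this frame; the tray is open at y under 25 mm, and a strip 100 mm deep in front of the tank
- tongs: stainless kitchen tongs, 235 mm from hinge pin to tips, 0.105 kg, lying on their side: the arms open and close level. Origin: underside of the hinge pin; x: toward the tips, midway between the arms; z up. 34 mm high (hinge pin, jaws); the bowed arms are upright strips 24 mm high, 5 to 29 mm above the underside. A spring holds them open; squeezing both arms closes both jaws evenly
- tongs_grip (a point): place to grip the tongs, at the balance point: midway between the arms, 105 mm ahead of the hinge pin, half-way up; the arms' flats reach 45 mm either way along x. Width over the arms here: open 56 mm; 48 mm with the jaws 52 mm apart; on the cap about 38 mm; shut 24 mm. The spring takes 4 N here to start closing, 7 N on the cap: close firmly (30 N or more). Axes as tongs
- tongs_bite (a point): point midway between the two jaws, 212 mm ahead of the hinge pin, half-way up. The jaws are flat plates 36 mm long (18 mm either way along x from here, scallops 5 mm more) and 34 mm high, 68 mm apart when open; open they measure 75 mm over their outsides. Same axes as tongs
- tongs_left_jaw (a point): inner face of the left jaw, at its centre
- tongs_right_jaw (a point): inner face of the right jaw, at its centre
- tongs_left: left arm of the tongs with its jaw (on the +y side of tongs), origin at the underside of the hinge pin; turns inward by 0.15 rad from open to fully shut, about 0.08 when on the cap; the right arm follows it equally
- tongs_right: right arm of the tongs with its jaw (on the -y side)
- cap_center (a point): centre of the brass cap, half-way up: a solid hexagonal cap 32 mm across flats (37 mm across corners), 18 mm high, with a low round dome to 24 mm, standing on its flat base on the tray floor, dome up. About 75 g. z up, x toward the middle of a flat
- cap: the brass cap, origin at the centre of its underside
- olive_ring: plain open brass ring, 28 mm across, 10 mm high, lying in the same tray about 100 mm from the cap on either side: to be left alone. Origin: centre of its underside
- bottle_a: tall white bottle, 72 mm across, 225 mm high, on the red turntable (260 mm across, 36 mm high) right of the tongs: leave alone
- bottle_b: wide white bottle on the same turntable, 84 mm across, 180 mm high: leave alone
- spanner: steel adjustable spanner, 215 mm long, lying beyond the tongs: leave alone
- scrub_brush: green scrubbing brush, 235 mm long, 44 mm high, left of and near the robot in front of the tank: leave alone
- mug: ceramic mug of pegs, 82 mm across, 95 mm high (pegs to about 130 mm), left of the tray near the robot: leave alone
- polish_jar: small glass jar, 62 mm across, 85 mm high, beyond the tray's right corner: leave alone
- sink_plug: black rubber sink plug, 48 mm across, 16 mm high, near the robot between tongs and tray: leave alone

How it is judged:
By the outcome, as a careful person would: the job done as asked, in the order asked, and still so for the second after the job is handed in, while the arm keeps its last pose, push and grip.
It also fails if it takes over 58 s, if anything falls off the work surface, if the arm or the gripper's body presses on something with over 40 N, if the wrist force passes 120 N, or if a joint passes its speed limit or range.

ROBOT

A 6-joint arm with a two-finger parallel gripper is mounted at the origin on the work surface. World frame = base frame: x ahead of the robot, y to its left, z up, the work surface at z = 0. Lengths are in m, angles in rad, forces in N, time in s.
With the tool pointing down it reaches from about 0.3 to 0.775 m from the base axis. Payload 14.6 kg.
Tool frame: the origin (TCP) lies at the very end of the fingers, on their centre line; the grasp point (between the pads) lies 19 mm behind it; y points along the fingers, x is the direction in which the jaws open and shut, and the axes are right-handed (so a half turn about y gives the same grasp; the last joint's range is limited). The gripper opens to 94 mm and grips with 3 to 60 N. Pads are 16 mm wide; open, the fingers measure 119 mm over their backs; the gripper's body (75 mm by 177 mm) begins 78 mm behind the grasp point.
Start: joints at [-1.189, 0.3, 1.521, -0, 1.321, -0.067], TCP at [0.239, -0.496, 0.205] pointing down, gripper open.
Joint ranges: [-3.03, 3.03], [-0.79, 2.21], [0.23, 2.52], [-1.04, 4.18], [0, 3.07], [-2.55, 2.55]. Speed limits (rad/s): [2.22, 2.22, 2.57, 3.14, 3.14, 3.14].

INTERFACE

Orientations are given as [roll, pitch, yaw] about the fixed x, y, z axes, in that order (R = Rz(yaw) Ry(pitch) Rx(roll)).
In Python, from station import get_obs, cams, hand_in gives the robot as it stands. The module is installed in compiled form; this text tells all that it offers.
- The arm moves only by the tool step_arm, never from a script. Its argument "plan" is a list of rows, each an object with "grip": the closure, from -1 (fully open) to 1 (shut), so that 0 is half open; "slide": the shift along the tool's x, y, z in m, a list of three; "spin": the turn about the tool's y in degrees. A call has 1 to 20 rows; each row shifts and turns the commanded pose from where the row before left it, along the tool's axes as they then stand; what a row does not reach is not made up. A row lasts 1/12 s, in which the tool goes at most 41.7 mm and 7.16 degrees, less where a joint would pass 70% of its speed; a pose out of reach is approached as far as the arm can. A call is refused whole if a number of a shift passes 0.0417 or a number of a turn 7.16, either way. A call with a gripper value outside its range is refused whole. The fingers move at their own pace and stop on an object; "force" is the grip in N (left out, the last holds). Time passes only in rows, so rows that do not move let the fingers close. It gives the time, the measured TCP pose, the force and the opening at its end, in the units of the state.
- get_obs(): the state, without advancing time (a new reading comes with each control period).
- cams.camera(name): name is "scene" or "top" or "wrist"; returns the picture (400x640x3 uint8, blue, green, red); there is no depth.
- cams.calibration(name): a dict with "K" (3x3 intrinsics, pixels), "T" (4x4, takes a point from camera to world coordinates). Camera axes: x right, y up, looking along -z (the intrinsics and any distortion apply to the point x, -y, -z); pixel columns grow to the right and rows downward; lengths in m; the calibration is good to about 2 mm. A picture is of the moment at which its call begins: read the wrist's pose just before it. calibration takes no time and is no camera call; for the wrist camera it gives the pose at the moment of the call.
- hand_in(): hands the job in, once; it reports no verdict.
The state is a dict: "time_s": time; "qpos": joint angles; "joint_vel": joint speeds; "tau": joint torques, N m; "ee_pos": TCP position; "eef_rot": TCP orientation; "force": force on the tool from outside, world axes, zero at the start; "moment": the same for the moment, N m; "grip_width": finger opening in m.
Only numpy, scipy, OpenCV 4.12 (cv2) and the standard library are available. Lean on these libraries where they do the work, as an engineer would, in place of code of your own. Each camera call takes 0.05 s, during which the arm holds its last target.

## Working session

There is one attempt and no reset: what is moved stays moved. The work goes in short steps, Python scripts to look and compute and a tool call to move; the robot and the scene stay as the last step left them, time stands still between calls to the robot, and variables do not carry over. Pictures are saved under pics/ and viewed, and the job is handed in when it is done.

Besides the shell and the picture viewer there is one more tool, called after "Call:" as a command line: name --argument value ..., lists and objects as JSON in quotes. step_arm: Moves the arm, as the interface text tells. Its arguments: {"type":"object","properties":{"plan":{"type":"array","items":{"type":"object","properties":{"grip":{"type":"number"},"slide":{"type":"array","items":{"type":"number"}},"spin":{"type":"number"}}}},"force":{"type":"number"}},"required":["plan"]}

```bash
mkdir -p pics; ls
python3 - <<'E'
from station import get_obs, cams
import cv2,numpy as np
np.set_printoptions(precision=4,suppress=True)
o=get_obs(); print(o)
for n in ["scene","top","wrist"]:
    c=cams.calibration(n); print(n,c)
    cv2.imwrite(f"pics/{n}0.png",cams.camera(n))
E
```

```text
pics
{'time_s': 0.0, 'qpos': array([-1.1886,  0.3005,  1.5216, -0.    ,  1.3207, -0.0666]), 'joint_vel': array([ 0.0015,  0.0006, -0.0017, -0.0014,  0.0019,  0.0011]), 'tau': array([  0.0013, -53.1808, -35.2743,   0.0709,   0.0244,  -0.0001]), 'ee_pos': array([ 0.2385, -0.4953,  0.2049]), 'eef_rot': array([-1.5707,  0.0012, -1.122 ]), 'force': array([ 0.0768, -0.4819, -0.2305]), 'moment': array([-0.0029,  0.009 ,  0.0369]), 'grip_width': 0.09424516560765253}
scene {'K': array([[384.195 ,   0.    , 321.3843],
       [  0.    , 384.195 , 200.7571],
       [  0.    ,   0.    ,   1.    ]]), 'T': array([[-0.5048, -0.5218,  0.6877,  1.4874],
       [ 0.8632, -0.3128,  0.3963,  0.5122],
       [ 0.0083,  0.7937,  0.6083,  1.0018],
       [ 0.    ,  0.    ,  0.    ,  1.    ]])}
top {'K': array([[397.4803,   0.    , 315.0404],
       [  0.    , 397.4803, 196.9669],
       [  0.    ,   0.    ,   1.    ]]), 'T': array([[ 0.027 ,  0.9786, -0.2042,  0.2794],
       [-0.9996,  0.0253, -0.0113, -0.0364],
       [-0.0059,  0.2044,  0.9789,  1.5045],
       [ 0.    ,  0.    ,  0.    ,  1.    ]])}
wrist {'K': array([[316.3594,   0.    , 316.8102],
       [  0.    , 316.3594, 195.7553],
       [  0.    ,   0.    ,   1.    ]]), 'T': array([[ 0.4336,  0.8703,  0.2336,  0.3062],
       [-0.9011,  0.4189,  0.112 , -0.4629],
       [-0.0004, -0.259 ,  0.9659,  0.384 ],
       [ 0.    ,  0.    ,  0.    ,  1.    ]])}
```

View pics/scene0.png

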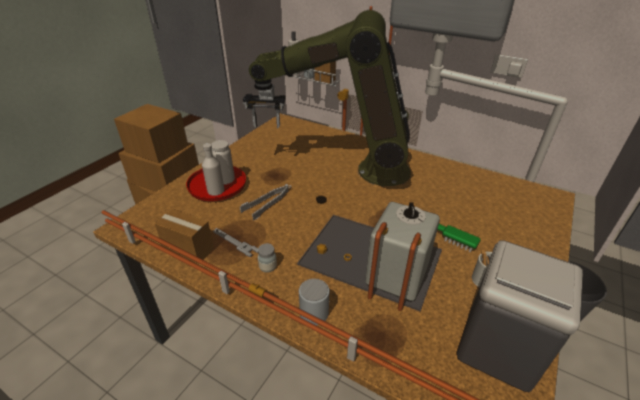

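View pics/top0.png

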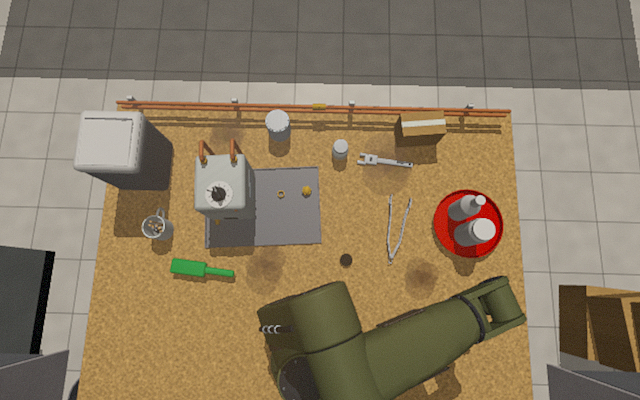

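View pics/wrist0.png

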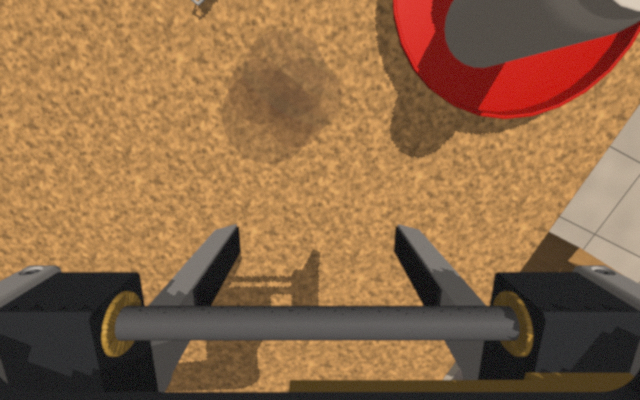

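The scene shows the tank with its dial at (411,210) and two small brass things in the tray. In the top view these are at (281,194) and (307,191), and the tongs run from about (390,262) to (390–410,197). I'll enlarge these areas next.

```bash
cat > h.py <<'E'
import numpy as np, cv2
from station import get_obs, cams
np.set_printoptions(precision=4,suppress=True)
def ray(c,uv):
    K,T=c["K"],c["T"]; p=np.linalg.inv(K)@np.array([uv[0],uv[1],1.])
    d=T[:3,:3]@np.array([p[0],-p[1],-1.]); return T[:3,3],d
def plane(c,uv,z):
    o,d=ray(c,uv); return o+d*(z-o[2])/d[2]
def proj(c,P):
    p=np.linalg.inv(c["T"])@np.append(P,1); q=c["K"]@np.array([p[0],-p[1],-p[2]]); return q[:2]/q[2]
def crop(im,x0,y0,x1,y1,s,fn):
    cv2.imwrite(fn,cv2.resize(im[y0:y1,x0:x1],None,fx=s,fy=s,interpolation=cv2.INTER_CUBIC))
E
python3 - <<'E'
from h import *
t=cv2.imread("pics/top0.png"); s=cv2.imread("pics/scene0.png")
crop(t,180,130,330,250,5,"pics/t_a.png")
crop(t,330,170,430,270,6,"pics/t_b.png")
crop(s,300,190,440,300,5,"pics/s_a.png")
c=cams.calibration("top")
for n,uv,z in [("dial",(218,193),.26),("ring",(281,194),.01),("cap",(307,191),.016),("pin",(390,262),.034),("tipL",(391,197),.034),("tipR",(410,197),.034)]: print(n,plane(c,uv,z))
E
```

```text
dial [0.544  0.2898 0.26  ]
ring [0.5995 0.1122 0.01  ]
cap [0.6126 0.0123 0.016 ]
pin [ 0.3508 -0.2995  0.034 ]
tipL [ 0.5935 -0.306   0.034 ]
tipR [ 0.5953 -0.3776  0.034 ]
```

View pics/t_a.png

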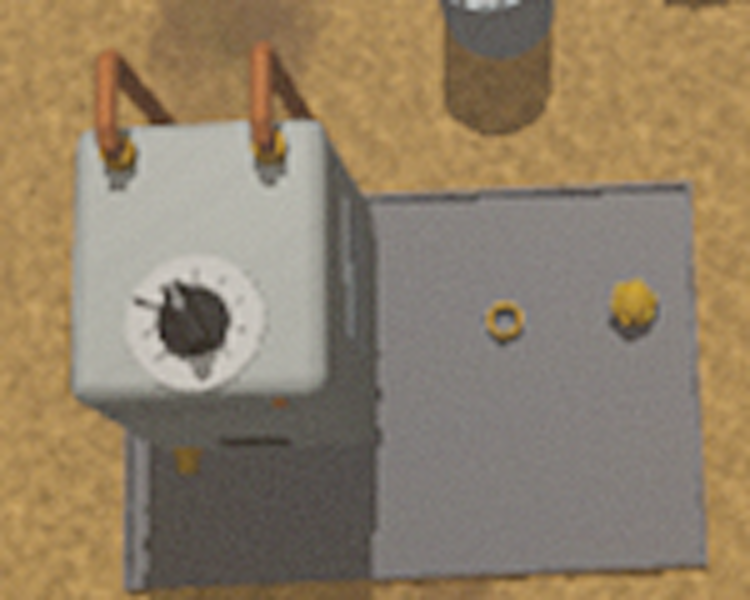

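View pics/t_b.png

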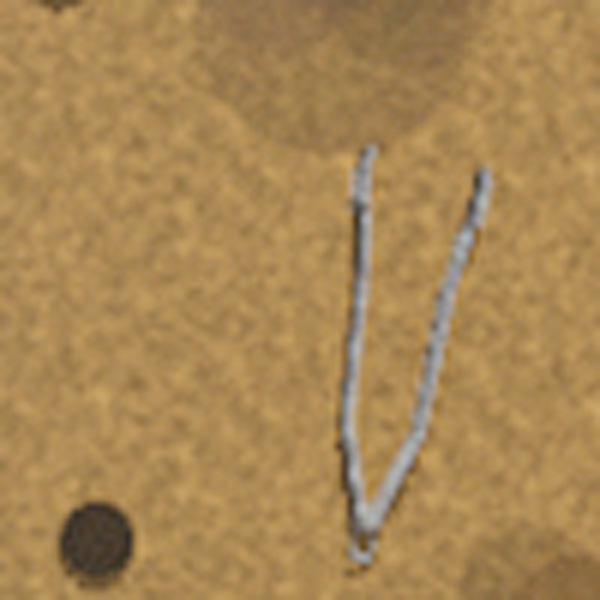

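View pics/s_a.png

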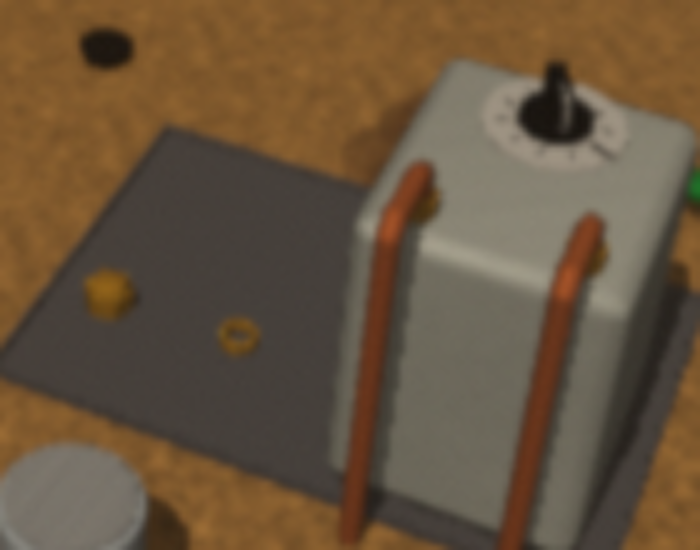

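The standby mark shows at (209,190) in the top view. The cap is the right-hand solid brass piece at about (307,191), and the ring is at (281,194). The top view doesn't resolve the dial pointer well enough, so I'll move over the dial and use the wrist camera.

Call:
step_arm --plan '[{"slide": [-0.0286, -0.0078, 0.0277], "grip": -1}, {"slide": [-0.0286, -0.0078, 0.0277], "grip": -1}, {"slide": [-0.0286, -0.0078, 0.0277], "grip": -1}, {"slide": [-0.0286, -0.0078, 0.0277], "grip": -1}, {"slide": [-0.0286, -0.0078, 0.0277], "grip": -1}, {"slide": [-0.0286, -0.0078, 0.0277], "grip": -1}, {"slide": [-0.0286, -0.0078, 0.0277], "grip": -1}, {"slide": [-0.0286, -0.0078, 0.0277], "grip": -1}, {"slide": [-0.0286, -0.0078, 0.0277], "grip": -1}, {"slide": [-0.0286, -0.0078, 0.0277], "grip": -1}, {"slide": [-0.0286, -0.0078, 0.0277], "grip": -1}, {"slide": [-0.0286, -0.0078, 0.0277], "grip": -1}, {"slide": [-0.0286, -0.0078, 0.0277], "grip": -1}, {"slide": [-0.0286, -0.0078, 0.0277], "grip": -1}, {"slide": [-0.0286, -0.0078, 0.0277], "grip": -1}, {"slide": [-0.0286, -0.0078, 0.0277], "grip": -1}, {"slide": [-0.0286, -0.0078, 0.0277], "grip": -1}, {"slide": [-0.0286, -0.0078, 0.0277], "grip": -1}, {"slide": [-0.0286, -0.0078, 0.0277], "grip": -1}, {"slide": [-0.0286, -0.0078, 0.0277], "grip": -1}]'

```text
schema error: expected keys grip, slide, spin
```

Call:
step_arm --plan '[{"slide": [0, 0, 0]}, {"slide": [0, 0, 0]}, {"slide": [0, 0, 0]}]'

```text
schema error: expected keys grip, slide, spin
```

Run:
```python
from h import *
o=get_obs(); print(o['time_s'],o['qpos'],o['ee_pos'],o['eef_rot'],o['joint_vel'])
np.save("w1T.npy",cams.calibration("wrist")["T"]);print(cams.calibration("wrist")["T"])
cv2.imwrite("pics/w1.png",cams.camera("wrist"))
```

```text
0.15 [-1.1886  0.3003  1.5214  0.      1.3207 -0.0666] [ 0.2386 -0.4953  0.205 ] [-1.5707  0.0009 -1.122 ] [ 0.0002 -0.0006 -0.0018  0.0005  0.     -0.0005]
[[ 0.4336  0.8703  0.2335  0.3062]
 [-0.9011  0.4189  0.1121 -0.4629]
 [-0.0002 -0.259   0.9659  0.3841]
 [ 0.      0.      0.      1.    ]]
```

View pics/w1.png

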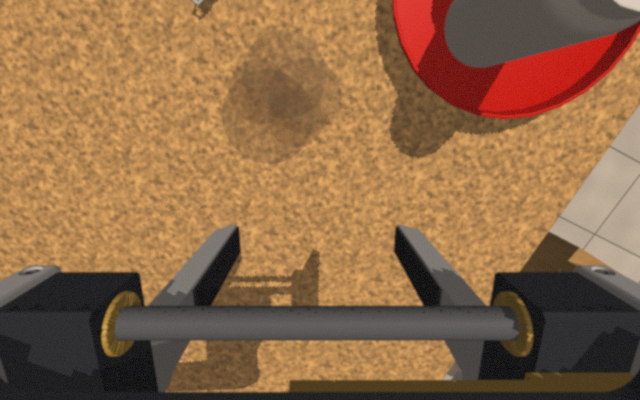

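Both calls were refused because each row needs all three keys, so the arm hasn't moved.

Call:
step_arm --plan '[{"slide": [-0.0286, -0.0078, 0.0277], "grip": -1, "spin": 0}, {"slide": [-0.0286, -0.0078, 0.0277], "grip": -1, "spin": 0}, {"slide": [-0.0286, -0.0078, 0.0277], "grip": -1, "spin": 0}, {"slide": [-0.0286, -0.0078, 0.0277], "grip": -1, "spin": 0}, {"slide": [-0.0286, -0.0078, 0.0277], "grip": -1, "spin": 0}, {"slide": [-0.0286, -0.0078, 0.0277], "grip": -1, "spin": 0}, {"slide": [-0.0286, -0.0078, 0.0277], "grip": -1, "spin": 0}, {"slide": [-0.0286, -0.0078, 0.0277], "grip": -1, "spin": 0}, {"slide": [-0.0286, -0.0078, 0.0277], "grip": -1, "spin": 0}, {"slide": [-0.0286, -0.0078, 0.0277], "grip": -1, "spin": 0}, {"slide": [-0.0286, -0.0078, 0.0277], "grip": -1, "spin": 0}, {"slide": [-0.0286, -0.0078, 0.0277], "grip": -1, "spin": 0}, {"slide": [-0.0286, -0.0078, 0.0277], "grip": -1, "spin": 0}, {"slide": [-0.0286, -0.0078, 0.0277], "grip": -1, "spin": 0}, {"slide": [-0.0286, -0.0078, 0.0277], "grip": -1, "spin": 0}, {"slide": [-0.0286, -0.0078, 0.0277], "grip": -1, "spin": 0}, {"slide": [-0.0286, -0.0078, 0.0277], "grip": -1, "spin": 0}, {"slide": [-0.0286, -0.0078, 0.0277], "grip": -1, "spin": 0}, {"slide": [-0.0286, -0.0078, 0.0277], "grip": -1, "spin": 0}, {"slide": [0, 0, 0], "grip": -1, "spin": 0}]'

```text
time_s: 1.87
ee_pos: [0.4778, 0.2273, 0.3533]
eef_rot: [-1.571, 0.001, -1.118]
force: [-0.8, -1.0, -0.6]
grip_width: 0.0939
```

Run:
```python
from h import *
o=get_obs(); print(o['time_s'],o['qpos'],o['ee_pos'],o['eef_rot'],o['joint_vel'])
np.save("w2T.npy",cams.calibration("wrist")["T"])
cv2.imwrite("pics/w2.png",cams.camera("wrist"))
```

```text
1.8667 [0.3744 0.187  1.324  0.0009 1.6312 1.4926] [0.4778 0.2273 0.3533] [-1.5713  0.0009 -1.1181] [-0.0818 -0.0687  0.1113 -0.0177 -0.0264 -0.096 ]
```

View pics/w2.png

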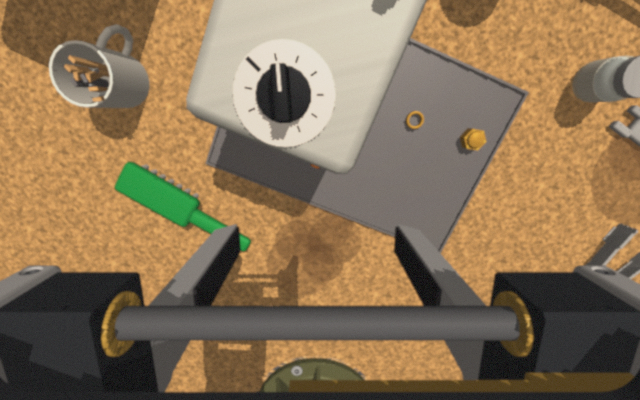

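The wrist view shows the dial at about (283,93), the thick standby mark at (253,64) and the white pointer line pointing up near (278,75). It also shows the ring at (415,120) and the cap at (474,140).

Run:
```python
from h import *
w=cv2.imread("pics/w2.png")
crop(w,220,30,350,160,4.6,"pics/w2a.png")
crop(w,390,90,520,180,6,"pics/w2b.png")
```

```text
(no output)
```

View pics/w2a.png

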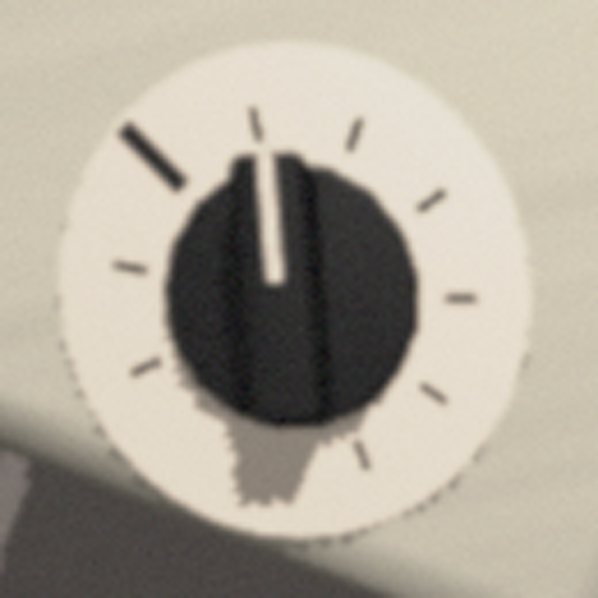

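View pics/w2b.png

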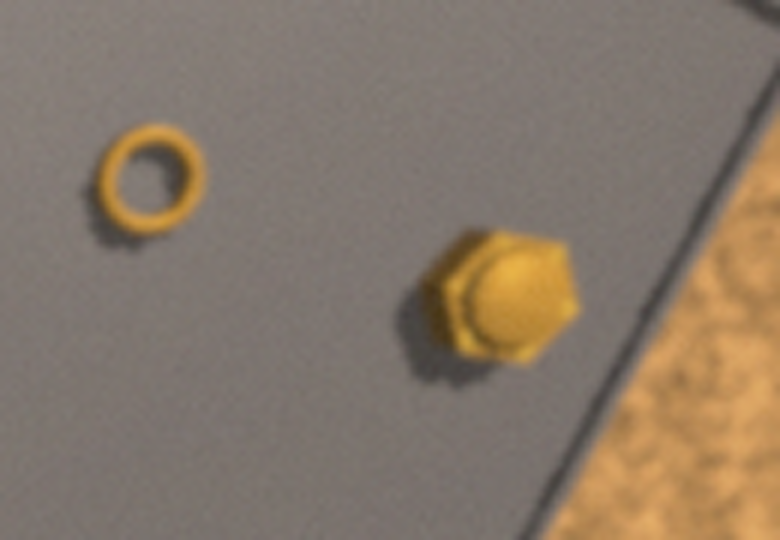

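```bash
cat > dial.py <<'E'
from h import *
E
python3 - <<'E'
from h import *
c=dict(K=cams.calibration("wrist")["K"],T=np.load("w2T.npy"))
f=lambda u,v:(u/4.6+220-.39,v/4.6+30-.39)
ticks=[(145,368),(130,267),(153,157),(256,124),(355,135),(431,201),(461,298),(434,394),(363,456)]
P=np.array([plane(c,f(*t),.241)[:2] for t in ticks])
A=np.c_[2*P,np.ones(9)]; s=np.linalg.lstsq(A,(P**2).sum(1),rcond=None)[0]
ce=s[:2]; print("centre",ce,"r",np.sqrt(s[2]+ce@ce))
a=np.unwrap(-np.arctan2(*(P-ce).T[::-1])); print("tick ang steps",np.diff(a), "scale zero(world angle)", -np.mean(a-np.arange(9)*.589))
a0=np.mean(a-np.arange(9)*.589)
for z in(.272,.274):
    p=plane(c,f(263,150),z)[:2];q=plane(c,f(275,283),z)[:2]
    w=np.arctan2(*(p-q)[::-1]); print("line",p-ce,q-ce,"pointer world",w,"dial",(-w-a0)%(2*np.pi))
m1=plane(c,f(124,128),.241)[:2];m2=plane(c,f(182,188),.241)[:2]
print("mark world",np.arctan2(*(m1-m2)[::-1]),np.arctan2(*((m1+m2)/2-ce)[::-1]),np.linalg.norm((m1+m2)/2-ce),np.linalg.norm(m1-m2))
# other corners: cap,ring
g=lambda u,v:(u/6+390-.4,v/6+90-.4)
print("cap",plane(c,g(520,298),.028),plane(c,g(510,298),.022),"ring",plane(c,g(152,180),.012))
# tray corners px
E
```

```text
centre [0.5449 0.2932] r 0.0321974834014613
tick ang steps [0.607  0.6066 0.6069 0.5986 0.5829 0.5752 0.5756 0.5672] scale zero(world angle) 2.418938520873369
line [0.0193 0.0102] [ 0.001  -0.0002] pointer world 0.5164879794268833 dial 1.9024505414464858
line [0.0191 0.0099] [ 0.0009 -0.0004] pointer world 0.5164879794268827 dial 1.9024505414464863
mark world 1.2305469946328826 1.243330644099826 0.03509409446311029 0.014627871039222331
cap [0.6161 0.0154 0.028 ] [0.6157 0.0149 0.022 ] ring [0.6016 0.1131 0.012 ]
```

The pointer is at 1.90 rad on the dial and the mark checks out at 1.18, so it needs about 41.4° anticlockwise. I'll align over the bar first.

Call:
step_arm --plan '[{"slide": [0, 0, 0], "grip": -1, "spin": -3.7}, {"slide": [-0.008, 0.01, 0.03], "grip": -1, "spin": 0}, {"slide": [-0.008, 0.01, 0.03], "grip": -1, "spin": 0}, {"slide": [-0.0084, 0.01, 0.0308], "grip": -1, "spin": 0}, {"slide": [0, 0.01, 0], "grip": -0.3, "spin": 0}, {"slide": [0, 0, 0], "grip": -0.3, "spin": 0}, {"slide": [0, 0, 0], "grip": -0.3, "spin": 0}]'

```text
time_s: 2.5
ee_pos: [0.5438, 0.2872, 0.3135]
eef_rot: [-1.572, -0.0, -1.058]
force: [-0.9, 0.4, -0.3]
grip_width: 0.0776
```

Run:
```python
from h import *
o=get_obs(); print(o['time_s'],o['ee_pos'],o['eef_rot'],o['joint_vel'],o['grip_width'])
cv2.imwrite("pics/w3.png",cams.camera("wrist"))
```

```text
2.5 [0.5438 0.2872 0.3135] [-1.5719 -0.0001 -1.058 ] [-0.0012 -0.0384 -0.0164  0.0001  0.0082  0.0014] 0.07760211896683578
```

View pics/w3.png

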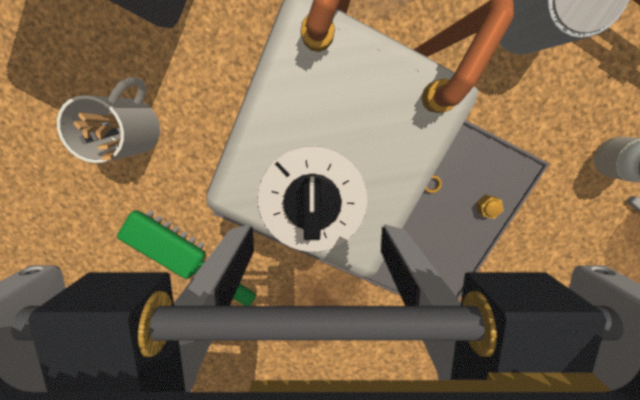

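The bar is upright in the picture and centred between the fingers to about 5 mm. I'll correct that, descend and close.

Call:
step_arm --force 20 --plan '[{"slide": [-0.0047, 0.018, 0.0039], "grip": -0.3, "spin": 0}, {"slide": [0, 0.02, 0], "grip": -0.3, "spin": 0}, {"slide": [0, 0.015, 0], "grip": -0.3, "spin": 0}, {"slide": [0, 0.0075, 0], "grip": -0.3, "spin": 0}, {"slide": [0, 0, 0], "grip": -0.3, "spin": 0}, {"slide": [0, 0, 0], "grip": -0.3, "spin": 0}]'

```text
time_s: 3.05
ee_pos: [0.5453, 0.2939, 0.2548]
eef_rot: [-1.569, -0.0, -1.058]
force: [1.1, 0.4, 0.3]
grip_width: 0.0608
```

Call:
step_arm --plan '[{"slide": [0, 0, 0], "grip": 1, "spin": 0}, {"slide": [0, 0, 0], "grip": 1, "spin": 0}, {"slide": [0, 0, 0], "grip": 1, "spin": 0}, {"slide": [0, 0, 0], "grip": 1, "spin": 0}, {"slide": [0, 0, 0], "grip": 1, "spin": 0}, {"slide": [0, 0, 0], "grip": 1, "spin": 0}, {"slide": [0, 0, 0], "grip": 1, "spin": 0}]'

```text
time_s: 3.63
ee_pos: [0.5453, 0.2943, 0.2532]
eef_rot: [-1.571, -0.0, -1.057]
force: [-1.0, 0.5, -0.8]
grip_width: 0.0176
```

Call:
step_arm --plan '[{"slide": [0, 0, 0], "grip": 1, "spin": 0}, {"slide": [0, 0, 0], "grip": 1, "spin": 0}, {"slide": [0, 0, 0], "grip": 1, "spin": 0}]'

```text
time_s: 3.88
ee_pos: [0.5459, 0.2931, 0.2532]
eef_rot: [-1.571, -0.002, -1.058]
force: [4.4, -7.1, 0.1]
grip_width: 0.0129
```

Call:
step_arm --plan '[{"slide": [0, 0, 0], "grip": 1, "spin": -4}, {"slide": [0, 0, 0], "grip": 1, "spin": -4}, {"slide": [0, 0, 0], "grip": 1, "spin": -4}, {"slide": [0, 0, 0], "grip": 1, "spin": -4}, {"slide": [0, 0, 0], "grip": 1, "spin": -4}, {"slide": [0, 0, 0], "grip": 1, "spin": -4}, {"slide": [0, 0, 0], "grip": 1, "spin": -4}, {"slide": [0, 0, 0], "grip": 1, "spin": -4}, {"slide": [0, 0, 0], "grip": 1, "spin": -4}, {"slide": [0, 0, 0], "grip": 1, "spin": -3}, {"slide": [0, 0, 0], "grip": 1, "spin": -2.4}, {"slide": [0, 0, 0], "grip": 1, "spin": 0}, {"slide": [0, 0, 0], "grip": 1, "spin": 0}, {"slide": [0, 0, 0], "grip": 1, "spin": 0}]'

```text
time_s: 5.05
ee_pos: [0.5453, 0.2936, 0.2532]
eef_rot: [-1.572, -0.0, -0.337]
force: [0.3, -5.8, 1.3]
grip_width: 0.0127
```

Run:
```python
from h import *
o=get_obs(); print(o['time_s'],o['ee_pos'],o['eef_rot'],o['force'],o['moment'],o['grip_width'])
w=cams.camera("wrist");cv2.imwrite("pics/w4.png",w)
```

```text
5.05 [0.5453 0.2936 0.2532] [-1.5719 -0.0003 -0.3369] [ 0.2831 -5.8446  1.2667] [-1.0892  0.0872  0.0181] 0.012676986254128926
```

View pics/w4.png

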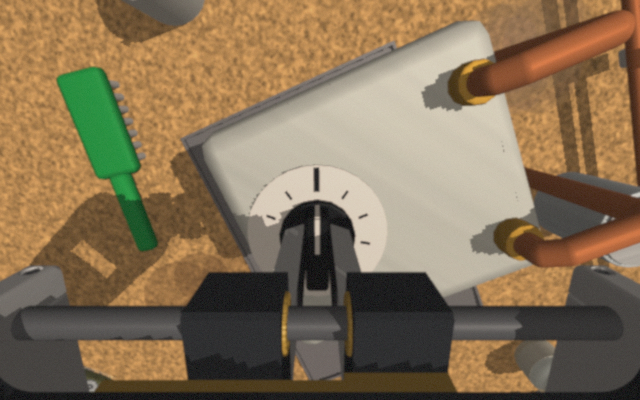

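The pointer line at (318,230) lines up with the mark at (317,180). I'll release, lift and verify.

Call:
step_arm --plan '[{"slide": [0, 0, 0], "grip": -0.2, "spin": 0}, {"slide": [0, 0, 0], "grip": -0.2, "spin": 0}, {"slide": [0, 0, 0], "grip": -0.2, "spin": 0}, {"slide": [0, 0, 0], "grip": -0.2, "spin": 0}, {"slide": [0, -0.015, 0], "grip": -1, "spin": 0}, {"slide": [0, -0.025, 0], "grip": -1, "spin": 0}, {"slide": [0, -0.03, -0.02], "grip": -1, "spin": 0}, {"slide": [0, -0.03, -0.03], "grip": -1, "spin": 0}, {"slide": [0, 0, 0], "grip": -1, "spin": 0}, {"slide": [0, 0, 0], "grip": -1, "spin": 0}]'

```text
time_s: 5.93
ee_pos: [0.5291, 0.247, 0.3546]
eef_rot: [-1.568, -0.003, -0.336]
force: [0.3, 1.1, 0.3]
grip_width: 0.076
```

Run:
```python
from h import *
o=get_obs(); print(o['time_s'],o['ee_pos'],o['eef_rot'],o['force'],o['grip_width'])
c=cams.calibration("wrist"); np.save("w5T.npy",c["T"])
w=cams.camera("wrist");cv2.imwrite("pics/w5.png",w)
p=proj(c,[.5449,.2932,.241]).astype(int);print(p)
crop(w,p[0]-70,max(p[1]-70,0),p[0]+70,p[1]+70,4.2,"pics/w5a.png")
```

```text
5.9333 [0.5291 0.247  0.3546] [-1.5683 -0.0028 -0.3362] [0.2527 1.053  0.2561] 0.07604516215202446
[316 140]
```

View pics/w5a.png

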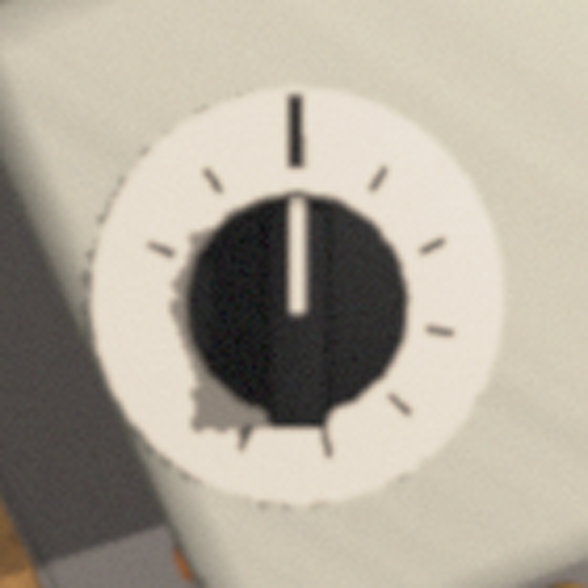

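View pics/w5.png

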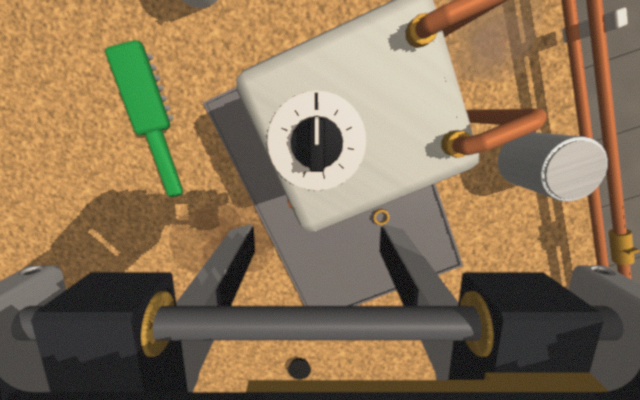

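The dial is on the mark: in the crop the pointer is at x≈297 and the mark at x≈295. Next I'll move over to the tongs.

Call:
step_arm --plan '[{"slide": [0.0077, 0.003, -0.0371], "grip": -1, "spin": 0}, {"slide": [0.0077, 0.003, -0.0371], "grip": -1, "spin": 0}, {"slide": [0.0077, 0.009, -0.0371], "grip": -1, "spin": 0}, {"slide": [0.0077, 0.009, -0.0371], "grip": -1, "spin": 0}, {"slide": [0.0077, 0.009, -0.0371], "grip": -1, "spin": 0}, {"slide": [0.0077, 0.009, -0.0371], "grip": -1, "spin": 0}, {"slide": [0.0077, 0.009, -0.0371], "grip": -1, "spin": 0}, {"slide": [0.0077, 0.009, -0.0371], "grip": -1, "spin": 0}, {"slide": [0.0077, 0.009, -0.0371], "grip": -1, "spin": 0}, {"slide": [0.0077, 0.009, -0.0371], "grip": -1, "spin": 0}, {"slide": [0.0077, 0.009, -0.0371], "grip": -1, "spin": 0}, {"slide": [0.0077, 0.009, -0.0371], "grip": -1, "spin": 0}, {"slide": [0.0077, 0.009, -0.0371], "grip": -1, "spin": 0}, {"slide": [0.0077, 0.009, -0.0371], "grip": -1, "spin": 0}, {"slide": [0.0077, 0.009, -0.0371], "grip": -1, "spin": 0}]'

```text
time_s: 7.23
ee_pos: [0.4547, -0.3171, 0.2274]
eef_rot: [-1.57, 0.002, -0.334]
force: [1.0, 0.0, 0.6]
grip_width: 0.0938
```

Call:
step_arm --plan '[{"slide": [0, 0, 0], "grip": -1, "spin": 6.7}, {"slide": [0, 0, 0], "grip": -1, "spin": 6.7}, {"slide": [0, 0, 0], "grip": -1, "spin": 6.7}, {"slide": [0, 0, 0], "grip": -1, "spin": 6.7}, {"slide": [0, 0, 0], "grip": -1, "spin": 6.7}, {"slide": [0, 0, 0], "grip": -1, "spin": 6.7}, {"slide": [0, 0, 0], "grip": -1, "spin": 6.7}, {"slide": [0, 0, 0], "grip": -1, "spin": 6.7}, {"slide": [0, 0, 0], "grip": -1, "spin": 6.7}, {"slide": [0, 0, 0], "grip": -1, "spin": 6.7}, {"slide": [0, 0, 0], "grip": -1, "spin": 6.7}, {"slide": [0, 0, 0], "grip": -1, "spin": 6.7}, {"slide": [0, 0, 0], "grip": -1, "spin": 0}, {"slide": [0, 0, 0], "grip": -1, "spin": 0}]'

```text
time_s: 8.4
ee_pos: [0.4553, -0.3155, 0.2283]
eef_rot: [-1.573, 0.001, -1.734]
force: [0.3, 0.1, 0.4]
grip_width: 0.0941
```

Run:
```python
from h import *
o=get_obs(); print(o['time_s'],o['qpos'],o['ee_pos'],o['eef_rot'],o['force'],o['grip_width'])
c=cams.calibration("wrist"); np.save("w6T.npy",c["T"])
w=cams.camera("wrist");cv2.imwrite("pics/w6.png",w)
```

```text
8.4 [-0.6721  0.2933  1.476   0.0001  1.3744  1.0618] [ 0.4553 -0.3155  0.2283] [-1.5726  0.0011 -1.7339] [0.304  0.0637 0.437 ] 0.09410873163361384
```

View pics/w6.png

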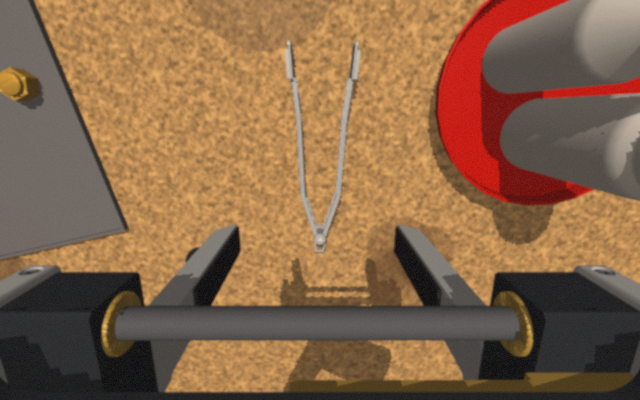

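The tongs lie vertically in view, with the hinge at (320,240) and the tips at (289,43) and (357,43). The cap shows at top left.

Run:
```python
from h import *
w=cv2.imread("pics/w6.png"); c=dict(K=cams.calibration("wrist")["K"],T=np.load("w6T.npy"))
hsv=cv2.cvtColor(w,cv2.COLOR_BGR2HSV)
m=((hsv[...,1]<60)&(hsv[...,2]>90)).astype(np.uint8); m[:30]=0;m[262:]=0;m[:,:270]=0;m[:,385:]=0
n,l,s,ce=cv2.connectedComponentsWithStats(m); 
for i in range(1,n):
    if s[i,4]>40: print(s[i],ce[i])
big=np.zeros_like(m)
for i in range(1,n):
    if s[i,4]>40: big[l==i]=1
for v in (45,60,75,100,120,140,160,180,200,220,238,246):
    xs=np.where(big[v])[0]
    if len(xs):
        L,R=xs[0],xs[-1]; a=plane(c,(L-.5,v),.029);b=plane(c,(R+.5,v),.029);print(v,L,R,a[:2],b[:2],"mid",((a+b)/2)[:2],"w",np.linalg.norm(a-b))
crop(w,270,25,380,265,2.5,"pics/w6a.png")
print(plane(c,(320,239),.034))
```

```text
[ 285   40   75  212 2432] [321.7015 145.3454]
45 288 357 [ 0.6032 -0.3073] [ 0.5907 -0.3831] mid [ 0.597  -0.3452] w 0.07680607734652123
60 286 358 [ 0.5886 -0.3023] [ 0.5754 -0.3822] mid [ 0.582  -0.3422] w 0.0810158753863366
75 287 357 [ 0.573  -0.3004] [ 0.5601 -0.3791] mid [ 0.5666 -0.3398] w 0.07970983802713566
100 294 349 [ 0.5453 -0.3033] [ 0.5349 -0.3666] mid [ 0.5401 -0.3349] w 0.06410861004891273
120 296 347 [ 0.523  -0.3016] [ 0.5132 -0.3612] mid [ 0.5181 -0.3314] w 0.060482844435333534
140 297 344 [ 0.5002 -0.2986] [ 0.491  -0.3546] mid [ 0.4956 -0.3266] w 0.05673917982841037
160 299 343 [ 0.4764 -0.2967] [ 0.4676 -0.3501] mid [ 0.472  -0.3234] w 0.05407304831592118
180 300 341 [ 0.4521 -0.2936] [ 0.4437 -0.3442] mid [ 0.4479 -0.3189] w 0.05131733446095398
200 303 338 [ 0.4265 -0.2927] [ 0.4192 -0.3369] mid [ 0.4228 -0.3148] w 0.04473899227471557
220 309 331 [ 0.3993 -0.2956] [ 0.3946 -0.3243] mid [ 0.397 -0.31 ] w 0.02908092135969549
238 315 325 [ 0.374  -0.2991] [ 0.3717 -0.313 ] mid [ 0.3728 -0.3061] w 0.014129667418978996
246 315 325 [ 0.363  -0.2973] [ 0.3607 -0.3113] mid [ 0.3619 -0.3043] w 0.01423034642360596
[ 0.3736 -0.3061  0.034 ]
```

View pics/w6a.png

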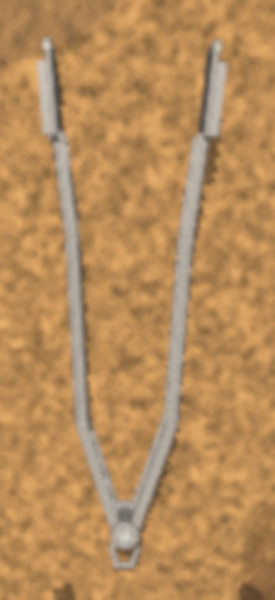

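The pin is at (0.374,-0.306), the axis at -0.171 rad, and the length and width match the given sizes. I'll go to the grip point (0.477,-0.324).

Call:
step_arm --force 40 --plan '[{"slide": [0.0047, 0.03, 0.0229], "grip": -1, "spin": 0.4}, {"slide": [0, 0.04, 0], "grip": -1, "spin": 0}, {"slide": [0, 0.04, 0], "grip": -1, "spin": 0}, {"slide": [0, 0.04, 0], "grip": -1, "spin": 0}, {"slide": [0, 0.03, 0], "grip": -1, "spin": 0}, {"slide": [0, 0.02, 0], "grip": -1, "spin": 0}, {"slide": [0, 0.013, 0], "grip": -1, "spin": 0}, {"slide": [0, 0.009, 0], "grip": -1, "spin": 0}, {"slide": [0, 0, 0], "grip": -1, "spin": 0}, {"slide": [0, 0, 0], "grip": -1, "spin": 0}]'

```text
time_s: 9.28
ee_pos: [0.4774, -0.3247, 0.0083]
eef_rot: [-1.57, -0.0, -1.744]
force: [0.5, 0.2, 0.3]
grip_width: 0.094
```

Run:
```python
from h import *
o=get_obs(); print(o['time_s'],o['ee_pos'],o['eef_rot'],o['force'],o['grip_width'])
w=cams.camera("wrist");cv2.imwrite("pics/w7.png",w)
```

```text
9.2833 [ 0.4774 -0.3247  0.0083] [-1.5701 -0.0004 -1.7441] [0.4515 0.1515 0.3444] 0.09400521835293459
```

View pics/w7.png

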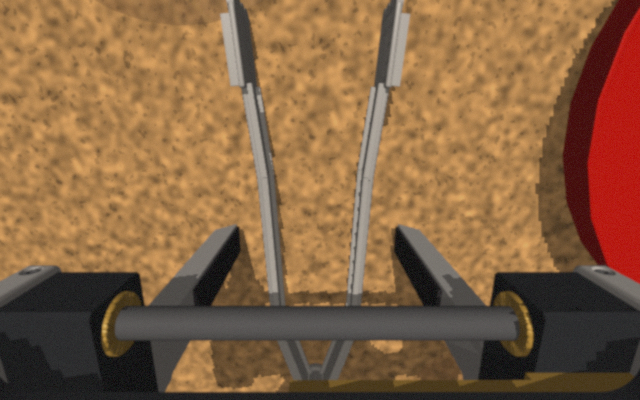

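The arms run between the fingers, centred to a couple of mm. I'll lower slightly and close to 47 mm.

Call:
step_arm --force 40 --plan '[{"slide": [0, 0.002, 0], "grip": -0.6, "spin": 0}, {"slide": [0, 0, 0], "grip": -0.3, "spin": 0}, {"slide": [0, 0, 0], "grip": 0, "spin": 0}, {"slide": [0, 0, 0], "grip": 0, "spin": 0}, {"slide": [0, 0, 0], "grip": 0, "spin": 0}, {"slide": [0, 0, 0], "grip": 0, "spin": 0}, {"slide": [0, 0, 0], "grip": 0, "spin": 0}, {"slide": [0, 0, 0], "grip": 0, "spin": 0}, {"slide": [0, 0, 0], "grip": 0, "spin": 0}]'

```text
time_s: 10.08
ee_pos: [0.4772, -0.3245, 0.0058]
eef_rot: [-1.57, -0.0, -1.745]
force: [0.3, -0.0, 0.5]
grip_width: 0.0474
```

Run:
```python
from h import *
o=get_obs(); print(o['time_s'],o['ee_pos'],o['eef_rot'],o['force'],o['grip_width'])
w=cams.camera("wrist");cv2.imwrite("pics/w8.png",w)
```

```text
10.0833 [ 0.4772 -0.3245  0.0058] [-1.5703 -0.0002 -1.7451] [ 0.2916 -0.0426  0.4787] 0.04737492915847827
```

View pics/w8.png

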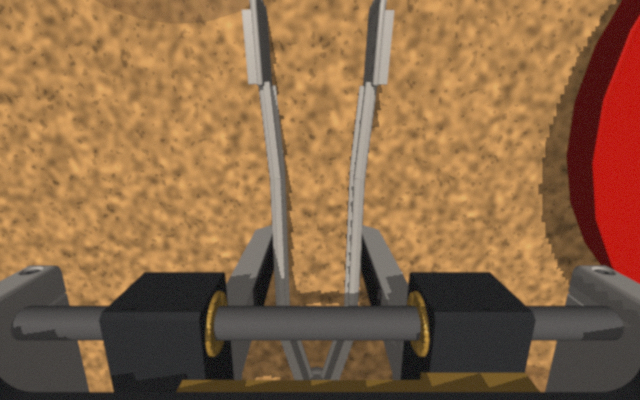

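The tongs are held at 47 mm. Now I'll work out the cap's orientation before lifting.

Run:
```python
from h import *
c=dict(K=cams.calibration("wrist")["K"],T=np.load("w2T.npy"))
g=lambda u,v:(u/6+390-.4,v/6+90-.4)
P=np.array([plane(c,g(*t),.022)[:2] for t in [(497,234),(568,243),(580,305),(528,365),(465,352),(442,295)]])
ce=P.mean(0);print("centre",ce);d=P-ce;print(np.linalg.norm(d,axis=1),np.degrees(np.arctan2(d[:,1],d[:,0])))
t=cv2.imread("pics/top0.png");ct=cams.calibration("top")
hsv=cv2.cvtColor(t,cv2.COLOR_BGR2HSV)
m=((hsv[...,1]>150)&(hsv[...,0]>15)&(hsv[...,0]<35)).astype(np.uint8)
m[:180]=0;m[205:]=0;m[:,:265]=0;m[:,318:]=0
n,l,s,cc=cv2.connectedComponentsWithStats(m)
for i in range(1,n): print(s[i],plane(ct,cc[i],.016))
for uv in [(204,246),(319,168),(321,242)]: print("tray",plane(ct,uv,.009))
# tray corners in w2
for uv in [(524,95),(410,42),(438,248),(207,163)]: print("w2 tray",plane(c,uv,.009))
w=cv2.imread("pics/w6.png");crop(w,0,50,60,120,8,"pics/w6c.png")
```

```text
centre [0.6158 0.0139]
[0.0182 0.0193 0.018  0.0185 0.0178 0.0191] [  46.817   -14.5518  -68.829  -134.4419  167.3547  112.5126]
[303 187   8   8  53] [0.615  0.0153 0.016 ]
[278 191   6   7  16] [0.5997 0.1127 0.016 ]
tray [0.3927 0.3925 0.009 ]
tray [ 0.7073 -0.0314  0.009 ]
tray [ 0.4193 -0.0461  0.009 ]
w2 tray [ 0.7098 -0.0233  0.009 ]
w2 tray [0.6975 0.1772 0.009 ]
w2 tray [ 0.4266 -0.039   0.009 ]
w2 tray [0.3896 0.3881 0.009 ]
```

View pics/w6c.png

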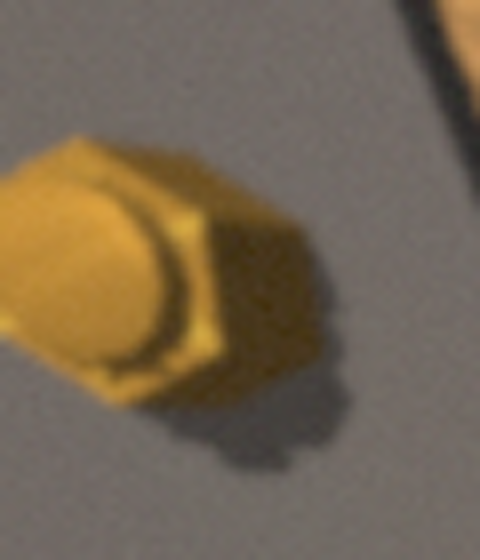

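The cap's flats suit a tongs heading of about -12°, and they already point at -10°. Cap centre is about (0.6155, 0.0145), agreeing between the two views. I'll lift the tongs and hover over it.

Call:
step_arm --plan '[{"slide": [0, -0.008, 0], "grip": 0, "spin": 0}, {"slide": [0, -0.015, 0], "grip": 0, "spin": 0}, {"slide": [0, -0.025, 0], "grip": 0, "spin": 0}, {"slide": [0, -0.03, 0], "grip": 0, "spin": 0}, {"slide": [0, -0.03, 0], "grip": 0, "spin": 0}, {"slide": [0, 0, 0], "grip": 0, "spin": 0}, {"slide": [0, 0, 0], "grip": 0, "spin": 0}]'

```text
time_s: 10.72
ee_pos: [0.4774, -0.3248, 0.1152]
eef_rot: [-1.568, -0.001, -1.745]
force: [-0.5, 0.3, -1.7]
grip_width: 0.0473
```

Run:
```python
from h import *
o=get_obs(); print(o['time_s'],o['ee_pos'],o['eef_rot'],o['force'],o['moment'],o['grip_width'])
w=cams.camera("wrist");cv2.imwrite("pics/w9.png",w)
s=cams.camera("scene");crop(s,180,60,360,240,3.3,"pics/s9.png")
```

```text
10.7167 [ 0.4774 -0.3248  0.1152] [-1.5683 -0.0014 -1.7451] [-0.4677  0.2972 -1.6928] [ 0.0951 -0.051   0.0364] 0.04726860333417005
```

View pics/w9.png

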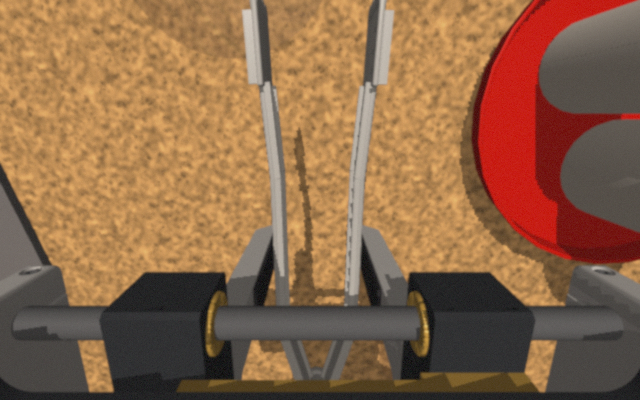

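View pics/s9.png

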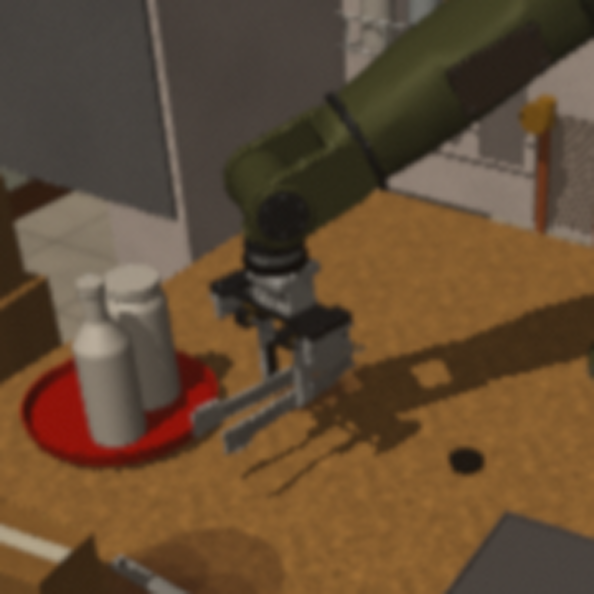

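The tongs lifted with no change in their place in the wrist view, so there was no slip or tilt. Next, over to the cap.

Call:
step_arm --plan '[{"slide": [-0.015, 0, -0.0015], "grip": 0, "spin": 0}, {"slide": [-0.03, 0, -0.0025], "grip": 0, "spin": 0}, {"slide": [-0.033, 0, -0.0025], "grip": 0, "spin": 0}, {"slide": [-0.033, 0, -0.0025], "grip": 0, "spin": 0}, {"slide": [-0.033, 0, -0.0025], "grip": 0, "spin": 0}, {"slide": [-0.033, 0, -0.0025], "grip": 0, "spin": 0}, {"slide": [-0.033, 0, -0.0025], "grip": 0, "spin": 0}, {"slide": [-0.033, 0, -0.0025], "grip": 0, "spin": 0}, {"slide": [-0.033, 0, -0.0025], "grip": 0, "spin": 0}, {"slide": [-0.033, 0, -0.0025], "grip": 0, "spin": 0}, {"slide": [-0.028, 0, -0.0025], "grip": 0, "spin": 0}, {"slide": [-0.016, 0, -0.0015], "grip": 0, "spin": 0}, {"slide": [-0.009, 0, -0.001], "grip": 0, "spin": 2}, {"slide": [0, 0, 0], "grip": 0, "spin": 0}, {"slide": [0, 0, 0], "grip": 0, "spin": 0}, {"slide": [0, 0, 0], "grip": 0, "spin": 0}]'

```text
time_s: 12.15
ee_pos: [0.5107, 0.0368, 0.113]
eef_rot: [-1.572, -0.0, -1.779]
force: [-0.8, 0.7, -0.3]
grip_width: 0.0471
```

Run:
```python
from h import *
o=get_obs(); print(o['time_s'],o['qpos'],o['ee_pos'],o['eef_rot'],o['force'],o['moment'],o['grip_width'])
c=cams.calibration("wrist");np.save("w10T.npy",c["T"])
w=cams.camera("wrist");cv2.imwrite("pics/w10.png",w)
crop(w,210,0,430,120,3.6,"pics/w10a.png")
print("cap expected px",proj(c,[.6155,.0145,.028]))
y=o['eef_rot'][2]+np.pi/2; print("phi deg",np.degrees(y),"bite",o['ee_pos'][:2]+.107*np.array([np.cos(y),np.sin(y)]))
```

```text
12.15 [ 0.0004  0.3155  1.7296 -0.0001  1.0976  1.7797] [0.5107 0.0368 0.113 ] [-1.5719 -0.0003 -1.7793] [-0.7693  0.7288 -0.2924] [ 0.0499  0.0382 -0.0211] 0.04708633375729082
cap expected px [316.6348  68.2473]
phi deg -11.943551238053237 bite [0.6154 0.0146]
```

View pics/w10.png

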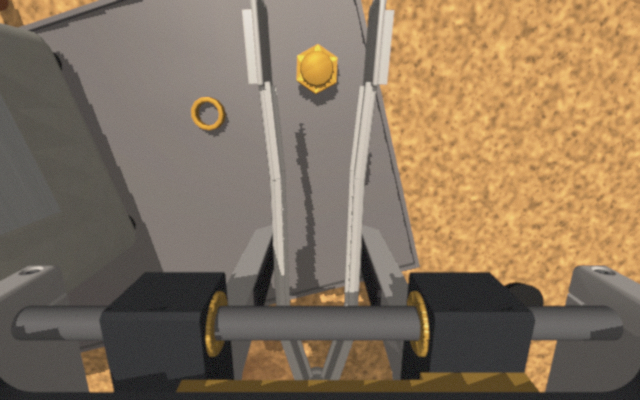

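View pics/w10a.png

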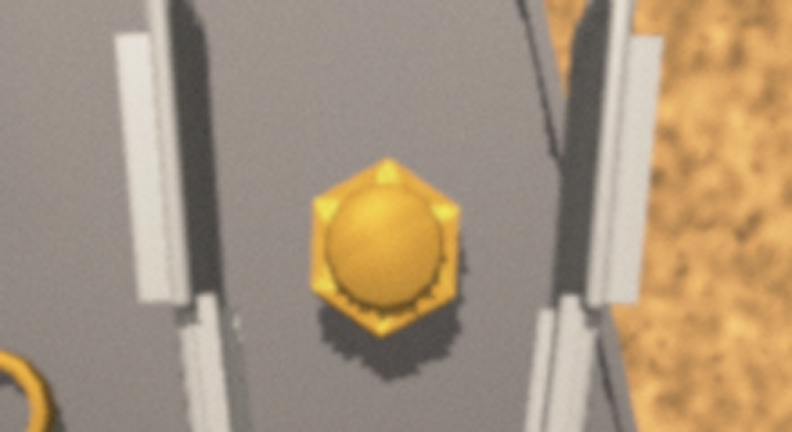

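The cap sits centred between the jaws (mid ≈ (317,67)) with its flats parallel to them, and the ring is clear on the left. I'll descend part-way and check.

Call:
step_arm --plan '[{"slide": [0, 0.02, 0], "grip": 0, "spin": 0}, {"slide": [0, 0.025, 0], "grip": 0, "spin": 0}, {"slide": [0, 0.02, 0], "grip": 0, "spin": 0}, {"slide": [0, 0, 0], "grip": 0, "spin": 0}, {"slide": [0, 0, 0], "grip": 0, "spin": 0}, {"slide": [0, 0, 0], "grip": 0, "spin": 0}]'

```text
time_s: 12.7
ee_pos: [0.5118, 0.0367, 0.0498]
eef_rot: [-1.57, 0.0, -1.78]
force: [0.1, -0.0, -0.2]
grip_width: 0.047
```

Run:
```python
from h import *
o=get_obs(); print(o['time_s'],o['ee_pos'],o['eef_rot'],o['force'],o['moment'],o['grip_width'])
c=cams.calibration("wrist")
w=cams.camera("wrist");cv2.imwrite("pics/w11.png",w)
crop(w,210,0,430,120,3.6,"pics/w11a.png")
y=o['eef_rot'][2]+np.pi/2; d=np.array([np.cos(y),np.sin(y)]);n=np.array([-d[1],d[0]])
for a in (89,107,125): 
  q=[proj(c,np.append(o['ee_pos'][:2]+a/1000*d+s*.026*n,o['ee_pos'][2]+.028)) for s in(1,-1)]
  print(a,q[0],q[1],(q[0]-[210,0])*3.6)
s=cams.camera("scene");crop(s,290,170,420,290,5,"pics/s11.png")
```

```text
12.7 [0.5118 0.0367 0.0498] [-1.5696  0.0003 -1.7804] [ 0.1152 -0.0326 -0.1531] [0.0193 0.0735 0.0039] 0.047011190731040604
89 [258.7293  78.7196] [374.2621  78.6882] [175.4256 283.3906]
107 [256.763   34.8354] [376.182   34.8096] [168.3467 125.4074]
125 [254.6597 -12.1042] [378.2355 -12.1235] [160.7749 -43.575 ]
```

View pics/w11a.png

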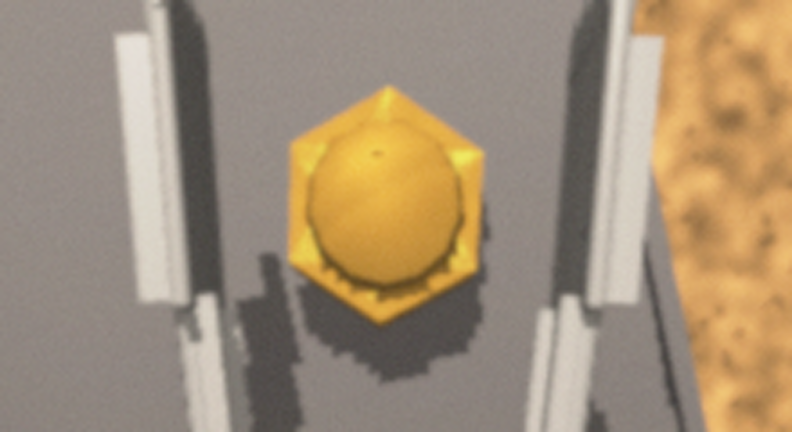

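View pics/s11.png

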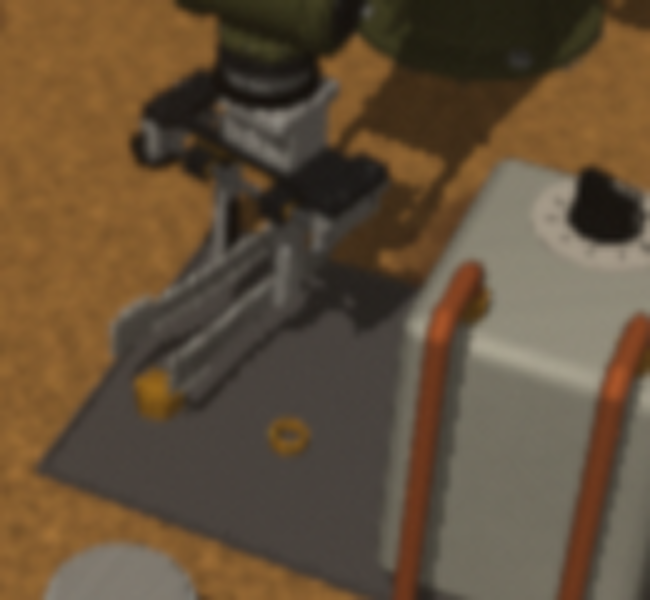

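Everything is aligned, though the jaws sit about 2 mm short along their axis. I'll move forward 2 mm and lower to the cap.

Call:
step_arm --plan '[{"slide": [0, 0.012, 0.002], "grip": 0, "spin": 0}, {"slide": [0, 0.012, 0], "grip": 0, "spin": 0}, {"slide": [0, 0.008, 0], "grip": 0, "spin": 0}, {"slide": [0, 0, 0], "grip": 0, "spin": 0}, {"slide": [0, 0, 0], "grip": 0, "spin": 0}, {"slide": [0, 0, 0], "grip": 0, "spin": 0}]'

```text
time_s: 13.3
ee_pos: [0.5134, 0.0367, 0.017]
eef_rot: [-1.57, 0.0, -1.78]
force: [-0.3, -0.1, -1.1]
grip_width: 0.0473
```

Run:
```python
from h import *
o=get_obs(); print(o['time_s'],o['ee_pos'],o['eef_rot'],o['force'],o['moment'],o['grip_width'])
w=cams.camera("wrist")
crop(w,210,0,430,120,3.6,"pics/w12a.png")
```

```text
13.3 [0.5134 0.0367 0.017 ] [-1.5703  0.0001 -1.78  ] [-0.3046 -0.0851 -1.081 ] [ 0.0235  0.0049 -0.0088] 0.04732538001705429
```

View pics/w12a.png

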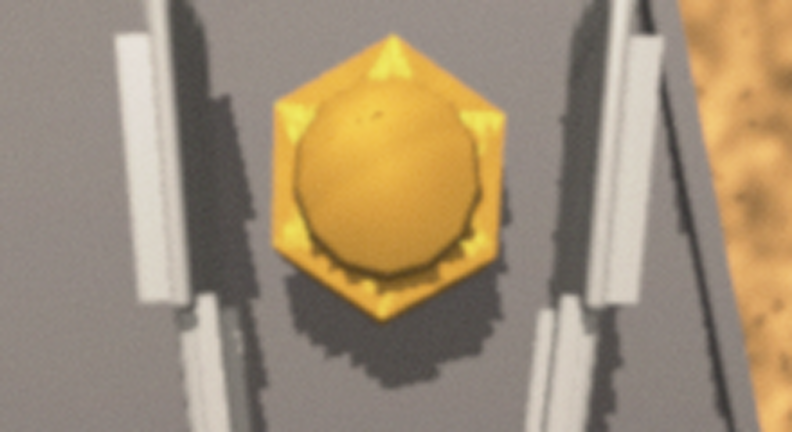

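Centred at the right height, so I'll close on the cap with 45 N.

Call:
step_arm --force 45 --plan '[{"slide": [0, 0, 0], "grip": 0.1, "spin": 0}, {"slide": [0, 0, 0], "grip": 0.2, "spin": 0}, {"slide": [0, 0, 0], "grip": 0.4, "spin": 0}, {"slide": [0, 0, 0], "grip": 1, "spin": 0}, {"slide": [0, 0, 0], "grip": 1, "spin": 0}, {"slide": [0, 0, 0], "grip": 1, "spin": 0}, {"slide": [0, 0, 0], "grip": 1, "spin": 0}]'

```text
time_s: 13.93
ee_pos: [0.5133, 0.0367, 0.0167]
eef_rot: [-1.57, 0.0, -1.78]
force: [0.8, 0.8, -1.4]
grip_width: 0.0373
```

Run:
```python
from h import *
o=get_obs(); print(o['time_s'],o['ee_pos'],o['eef_rot'],o['force'],o['moment'],o['grip_width'])
w=cams.camera("wrist");cv2.imwrite("pics/w13.png",w)
```

```text
13.9333 [0.5133 0.0367 0.0167] [-1.5704  0.0001 -1.78  ] [ 0.8468  0.7561 -1.3946] [ 0.0838 -0.1876 -0.0111] 0.03731525075880449
```

View pics/w13.png

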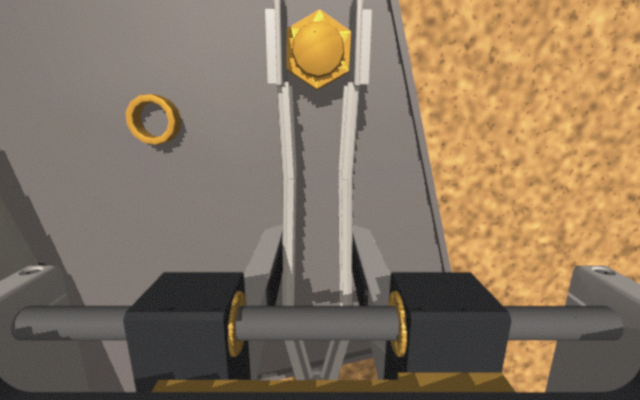

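The opening stopped at 37.3 mm, which matches the expected width on the cap, and both flats are between the plates. I'll lift gently.

Call:
step_arm --plan '[{"slide": [0, 0, 0], "grip": 1, "spin": 0}, {"slide": [0, -0.003, 0], "grip": 1, "spin": 0}, {"slide": [0, -0.006, 0], "grip": 1, "spin": 0}, {"slide": [0, -0.01, 0], "grip": 1, "spin": 0}, {"slide": [0, -0.012, 0], "grip": 1, "spin": 0}, {"slide": [0, -0.014, 0], "grip": 1, "spin": 0}, {"slide": [0, -0.014, 0], "grip": 1, "spin": 0}, {"slide": [0, -0.014, 0], "grip": 1, "spin": 0}, {"slide": [0, -0.014, 0], "grip": 1, "spin": 0}, {"slide": [0, -0.014, 0], "grip": 1, "spin": 0}, {"slide": [0, -0.014, 0], "grip": 1, "spin": 0}, {"slide": [0, -0.014, 0], "grip": 1, "spin": 0}, {"slide": [0, -0.014, 0], "grip": 1, "spin": 0}, {"slide": [0, -0.01, 0], "grip": 1, "spin": 0}, {"slide": [0, -0.006, 0], "grip": 1, "spin": 0}, {"slide": [0, -0.003, 0], "grip": 1, "spin": 0}, {"slide": [0, 0, 0], "grip": 1, "spin": 0}, {"slide": [0, 0, 0], "grip": 1, "spin": 0}, {"slide": [0, 0, 0], "grip": 1, "spin": 0}, {"slide": [0, 0, 0], "grip": 1, "spin": 0}]'

```text
time_s: 15.65
ee_pos: [0.5129, 0.0367, 0.178]
eef_rot: [-1.572, -0.0, -1.78]
force: [-0.4, -1.0, -2.4]
grip_width: 0.0373
```

Run:
```python
from h import *
o=get_obs(); print(o['time_s'],o['ee_pos'],o['eef_rot'],o['force'],o['moment'],o['grip_width'],o['joint_vel'])
w=cams.camera("wrist");cv2.imwrite("pics/w14.png",w)
s=cams.camera("scene");crop(s,270,130,450,290,4,"pics/s14.png")
```

```text
15.65 [0.5129 0.0367 0.178 ] [-1.5719 -0.0002 -1.78  ] [-0.3734 -0.9762 -2.4349] [0.0443 0.1363 0.0106] 0.037277485267699126 [ 0.0017  0.0002 -0.0019 -0.      0.0014  0.0012]
```

View pics/w14.png

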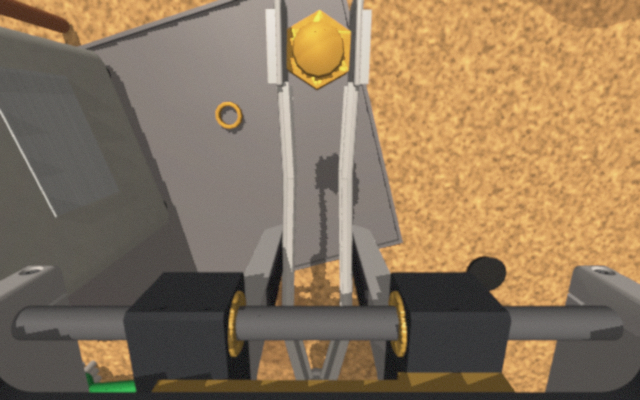

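View pics/s14.png

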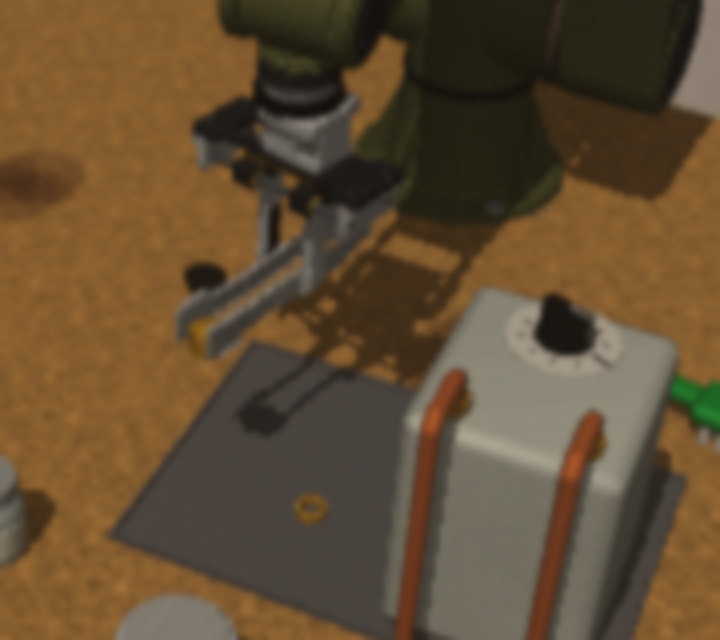

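The cap is lifted about 16 cm in the jaws, with the same wrist-view pixels as before the lift, so no slip. I'll hold for a second and then re-check.

Call:
step_arm --plan '[{"slide": [0, 0, 0], "grip": 1, "spin": 0}, {"slide": [0, 0, 0], "grip": 1, "spin": 0}, {"slide": [0, 0, 0], "grip": 1, "spin": 0}, {"slide": [0, 0, 0], "grip": 1, "spin": 0}, {"slide": [0, 0, 0], "grip": 1, "spin": 0}, {"slide": [0, 0, 0], "grip": 1, "spin": 0}, {"slide": [0, 0, 0], "grip": 1, "spin": 0}, {"slide": [0, 0, 0], "grip": 1, "spin": 0}, {"slide": [0, 0, 0], "grip": 1, "spin": 0}, {"slide": [0, 0, 0], "grip": 1, "spin": 0}, {"slide": [0, 0, 0], "grip": 1, "spin": 0}, {"slide": [0, 0, 0], "grip": 1, "spin": 0}]'

```text
time_s: 16.75
ee_pos: [0.5132, 0.0367, 0.1786]
eef_rot: [-1.571, 0.0, -1.78]
force: [-0.5, -0.2, -1.7]
grip_width: 0.0373
```

Run:
```python
from h import *
from station import hand_in
a=cv2.imread("pics/w14.png"); b=cams.camera("wrist"); o=get_obs()
d=cv2.absdiff(a,b)[5:90,270:370].mean(); print("jaw region diff",d,o['grip_width'],o['ee_pos'],o['time_s'])
if d<4: print(hand_in())
```

```text
jaw region diff 2.5002745098039214 0.036829441726001846 [0.5131 0.0367 0.1786] 16.8
the job is handed in; nothing more can be done
None
```

The job is handed in at 16.8 s. The dial is on the standby mark, and the arm is holding the tongs shut on the cap about 16 cm above the tray floor.

- **Dial:** I turned it down from about 1.90 rad to the standby mark and let go. A picture taken after letting go showed the pointer in line with the long mark.
- **Tongs and cap:** I gripped the tongs at the balance point and closed them on two flats of the cap at 45 N, and the fingers never touched the cap. The grip stopped at 37.3 mm, against about 38 mm expected on the cap.
- **Last checks:** After a one-second hold the wrist picture of the jaws and cap had hardly changed, so there was no sign of slip. The ring was still in the tray. I didn't re-measure the other objects, but none of the moves touched them.
- **Problems:** The first two move calls were refused because their rows lacked a key, and the arm did not move. The tongs sat about 2 mm further back than I had calculated, and I corrected that before closing.

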